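Draw the cutter tray into the datum corner

ROBOT

A 6-joint arm with a two-finger parallel gripper is mounted at the origin on the work surface. World frame = base frame: x ahead of the robot, y to its left, z up, the work surface at z = 0. Lengths are in m, angles in rad, forces in N, time in s.
With the tool pointing down it reaches from about 0.3 to 0.875 m from the base axis. Payload 6.4 kg.
Tool frame: the origin (TCP) lies between the finger pads; the fingertips stand ctrl.tip_extent ahead of it and the grasp point (between the pads) is the TCP (ctrl.tip_extent is the distance from the TCP to the fingertips, in m); z points along the fingers, y is the line along which they close (so a half turn about z gives the same grasp; the last joint's range is limited). The gripper opens to 85 mm and grips with 20 to 120 N. Pads are 22 mm wide; open, the fingers measure 114 mm over their backs; the gripper's body (76 mm by 85 mm) begins 54 mm behind the grasp point. The pads swing forward as they close: fully open they stand 13 mm farther back than shut.
Start: joints at [0.997, 0.181, 1.607, -0, 1.354, -0.206], TCP at [0.207, 0.537, 0.226] pointing down, gripper open.
Joint ranges: [-2.99, 2.99], [-0.89, 2.07], [0.3, 2.58], [-1.14, 4.28], [0, 2.63], [-3.12, 3.12]. Speed limits (rad/s): [2.57, 2.57, 3.01, 3.14, 3.14, 3.14].

INTERFACE

Orientations are given as a unit quaternion [w, x, y, z].
In Python, from bench import ctrl gives the robot as it stands.
- The arm moves only by the tool send_rows, never from a script. Its arguments are lists of equal length, an entry for each row: "dr": the turn, a rotation vector about the tool's x, y, z in units of 6 degrees (1.0 is 6 degrees), a list of three; "xyz": the shift along the tool's x, y, z in cm, a list of three; "jaw": the opening in per cent of the stroke, from 0 (shut) to 100 (fully open). In form: {"dr": [[wx, wy, wz], ...], "xyz": [[dx, dy, dz], ...], "jaw": [jaw, ...]}. A call has exactly 8 rows; each row is the pose to reach, as a shift and turn from the pose commanded when the call began, along the tool's axes at that moment; what a row does not reach only later rows make up. A row lasts 1/8 s, in which the tool goes at most 62.5 mm and 10.7 degrees, less where a joint would pass 70% of its speed; a pose out of reach is approached as far as the arm can. A call with a gripper value outside its range is refused whole. The fingers move at their own pace and stop on an object; the grip force is fixed at half the most. Time passes only in rows, so rows that repeat a pose let the fingers close, or fill a call up. It gives the time, the measured TCP pose, the force, the opening and the grip force at its end, in the units of the state.
- ctrl.get_obs(): the state, without advancing time (a new reading comes with each control period).
- ctrl.camera(name): name is "side" or "top" or "wrist"; returns the picture (480x640x3 uint8, red, green, blue); there is no depth.
- ctrl.calibration(name): a dict with "camera_matrix" (3x3 intrinsics, pixels), "D" ([k1, k2, p1, p2, k3] as OpenCV has them; the pictures are not rectified), "world_from_camera" (4x4, takes a point from camera to world coordinates). Camera axes: x right, y up, looking along -z (the intrinsics and any distortion apply to the point x, -y, -z); pixel columns grow to the right and rows downward; lengths in m; the calibration is good to about 2 mm. A picture is of the moment at which its call begins: read the wrist's pose just before it. calibration takes no time and is no camera call; for the wrist camera it gives the pose at the moment of the call.
- ctrl.hand_in(): hands the job in; it is judged then, once.
The state is a dict: "time_s": time; "q": joint angles; "dq": joint speeds; "joint_efforts": joint torques, N m; "eef_pos": TCP position; "eef_rot": TCP orientation; "wrist_force": force on the tool from outside, world axes, zero at the start; "torque": the same for the moment, N m; "opening": opening from 0.0 (shut) to 1.0 (fully open); "grasp_force": force on a finger pad.
Only numpy, scipy, OpenCV 4.12 (cv2) and the standard library are available. Lean on these libraries where they do the work, as an engineer would, in place of code of your own. Each camera call takes 0.05 s, during which the arm holds its last target. There are 200 camera calls.

TASK

Bring the tray of cutters into the datum corner of the granite plate: hook a fingertip behind the tray's far lip and drag it towards you over the granite until its near lip is pressed flat against the long fence, then slide it along the fence until its side lip is pressed home on the locked spindle of the tall end stop (at one end of the fence; the V-block is at the other). Press it first on the fence and then on the spindle with a light but definite push of about 10 N, never more than 15 N, held for half a second each, and let go with the tray lying square and touching both. Slide the tray without lifting or tipping it, keep its two cutters standing and leave the other tools where they are.

Things in the scene. Friction and masses are not known exactly. Their poses are not given: they have to be found in the camera images.
- plate: Black granite surface plate, 400 (x) x 630 (y) x 60 mm high, fixed on the bench. Origin: centre of its underside, on the bench; its top face is 60 mm above the bench. Everything below stands on its top face.
- fence: Datum fence: fixed straight steel bar, 24 mm thick (its x), 400 mm long (its y), 30 mm high, four screw heads in its top. Origin: centre of its underside, on the plate. +x points away from the robot; the datum face is its far face, 12 mm from the origin along +x. A tray pressed home has its centre 72 mm from the fence's origin along this x.
- stop: End stop: fixed dark steel block, 75 (x) x 25 (y) x 45 mm high, axes as the fence's, on the datum face, 180 mm along the fence's +y or -y (varies). Origin: centre of its underside. A locked 10 mm spindle runs through it along y, 22 mm beyond its origin in x, 23 mm up, past a 4 mm nut; it sticks out 8 to 36 mm towards the fence's middle, set anew each time, not measured: find its end by feel.
- tray: Loose shallow tray of folded aluminium, 0.3 to 0.8 kg: 120 mm (its x) x 160 mm (its y) over its lip, 25 mm high. The lip turns outward all round, 8 mm wide, 4 mm thick, underside 21 mm above the plate. Origin: centre of its underside; +x runs to its far lip, within 0.25 rad of the fence's x. Starts 40 to 90 mm off the fence. Sliding it takes 1 to 6 N (up to 9 N if it also rubs the fence).
- cutter_a: Flared steel cutter, loose, standing on its 32 mm wide head on the tray floor (3 mm thick), 15 mm shank upward, 62 mm tall, 80 g; in the +y half of the tray, between its middle and its near wall. Origin: centre of its underside, z up along the shank.
- cutter_b: Same cutter, in the -y half of the tray.
- vblock: Bystander: low steel V-block, 50 x 40 x 32 mm, loose, with a 72 mm long ground pin lying in it, at the end of the fence where the stop is not, centre 180 mm from the fence's centre along its y and 50 mm beyond its centre line. Origin: centre of its underside. Not to be moved.
- ring_gauge: Bystander: loose steel ring, 60 mm across, 18 mm high, on the left (+y) far part of the plate. Origin: centre of its underside. Not to be moved.
- plug_gauge: Bystander: loose dark steel plug gauge standing on end, 28 mm across, 95 mm tall, on the right (-y) far part of the plate. Origin: centre of its underside. Not to be moved or knocked over.
Things that resemble listed ones, but are neither listed nor needed, are in the scene too. Leave any yellow look-alike of the cutter_a alone.

How it is judged:
On the way, in this order (a step that is already met when the one before it is completed fails the run):
1. the tray is being drawn nearer by fingers at its far lip (distance of tray from where it was at the start of the episode above 0.012 m and contact force between the fingers and tray above 0.5 N and x of the grasp point in the frame of tray above 0.045 m), for 0.1 s.
2. the near lip is pressed flat against the fence (contact force between tray and fence above 3 N and x of tray in the frame of fence below 0.0735 m and angle between the x axis of tray and the x axis of fence, either way round below 0.015 rad), for 0.3 s.
3. the side lip is pressed on the stop's spindle, the near lip still on the fence (contact force between tray and stop above 3 N and x of tray in the frame of fence below 0.0745 m and angle between the x axis of tray and the x axis of fence, either way round below 0.02 rad), for 0.3 s.
At the end, for the whole second after the job is handed in: The tray lies flat and at rest where it was seated, cutters upright in it: near lip within 1.8 mm of the fence, square to it within 0.015 rad, side lip at the spindle (tray centre 98.5 to 130.5 mm from the stop's origin along y, the span of the spindle's settings) (x of tray in the frame of fence between 0.069 and 0.0738 m and (y of tray in the frame of stop between 0.0985 and 0.1305 m or y of tray in the frame of stop between -0.1305 and -0.0985 m) and angle between the x axis of tray and the x axis of fence, either way round below 0.015 rad and height (world z) of tray below 0.063 m and angle between tray's own z axis and vertical below 0.03 rad and linear speed of tray below 0.01 m/s and angle between each of cutter_a, cutter_b's own z axis and vertical below 0.15 rad and z of each of cutter_a, cutter_b in the frame of tray below 0.01 m and horizontal distance between each of cutter_a, cutter_b and tray below 0.085 m); the robot touches nothing.
It fails at once if the tray is pressed against the fence with more than 17 N (contact force between tray and fence above 17 N).
It fails at once if the tray is pressed against the end stop's spindle with more than 17 N (contact force between tray and stop above 17 N).
It fails at once if the tray is lifted or tipped (height (world z) of tray above 0.072 m or angle between tray's own z axis and vertical above 0.12 rad).
It fails at once if a cutter falls over (angle between any of cutter_a, cutter_b's own z axis and vertical above 0.6 rad).
It fails at once if a bystander is moved (distance of any of vblock, ring_gauge, plug_gauge from where it was at the start of the episode above 0.01 m).
It also fails if it takes over 66 s, if anything falls off the work surface, if the arm or the gripper's body presses on something with over 40 N, if the wrist force passes 120 N, or if a joint passes its speed limit or range.

## Working session

There is one attempt and no reset: what is moved stays moved. The work goes in short steps, Python scripts to look and compute and a tool call to move; the robot and the scene stay as the last step left them, time stands still between calls to the robot, and variables do not carry over. Pictures are saved under pics/ and viewed, at most 13 in all, crops included, and the job is handed in when it is done.

Besides the shell and the picture viewer there is one more tool, called after ">>>" as a command line: name --argument value ..., lists and objects as JSON in quotes. send_rows: Moves the arm, as the interface text tells. Its arguments: {"type":"object","properties":{"dr":{"type":"array","items":{"type":"array","items":{"type":"number"}}},"xyz":{"type":"array","items":{"type":"array","items":{"type":"number"}}},"jaw":{"type":"array","items":{"type":"number"}}},"required":["dr","xyz","jaw"]}

```bash
mkdir -p pics; ls
cat > h.py <<'E'
import numpy as np, cv2
from bench import ctrl
def ray(name,uv,z,cal=None):
    c=cal or ctrl.calibration(name)
    K=np.array(c["camera_matrix"]);D=np.array(c["D"],float);T=np.array(c["world_from_camera"])
    p=cv2.undistortPoints(np.array(uv,float).reshape(-1,1,2),K,D).reshape(-1,2)
    d=np.c_[p[:,0],-p[:,1],-np.ones(len(p))]@T[:3,:3].T
    o=T[:3,3]
    return o+d*((z-o[2])/d[:,2])[:,None]
def snap(name,f):
    im=ctrl.camera(name); cv2.imwrite(f"pics/{f}.png",im[:,:,::-1]); return im
E
python3 - <<'E'
from h import *
print(ctrl.tip_extent); o=ctrl.get_obs(); print({k:np.round(v,3) for k,v in o.items()})
for n in("top","side"): snap(n,n+"0"); print(n,np.round(ctrl.calibration(n)["world_from_camera"],3).tolist(),np.round(ctrl.calibration(n)["camera_matrix"],0).tolist())
E
```

```text
pics
0.019
{'time_s': np.float64(0.0), 'q': array([ 0.997,  0.182,  1.608, -0.   ,  1.354, -0.206]), 'dq': array([-0.   , -0.   ,  0.002,  0.002,  0.001, -0.001]), 'joint_efforts': array([-1.0000e-03, -4.4488e+01, -3.5133e+01, -0.0000e+00,  9.0000e-03,
        0.0000e+00]), 'eef_pos': array([0.206, 0.536, 0.225]), 'eef_rot': array([-0.   ,  0.183,  0.983, -0.001]), 'wrist_force': array([0.241, 0.172, 0.273]), 'torque': array([-0.061,  0.021, -0.03 ]), 'grasp_force': np.float64(0.0), 'opening': np.float64(0.998)}
top [[0.019, 0.979, -0.202, 0.36], [-1.0, 0.018, -0.005, -0.002], [-0.001, 0.202, 0.979, 1.17], [0.0, 0.0, 0.0, 1.0]] [[585.0, 0.0, 334.0], [0.0, 585.0, 251.0], [0.0, 0.0, 1.0]]
side [[0.998, 0.046, -0.051, 0.521], [-0.069, 0.61, -0.789, -0.722], [-0.005, 0.791, 0.612, 0.631], [0.0, 0.0, 0.0, 1.0]] [[541.0, 0.0, 321.0], [0.0, 541.0, 237.0], [0.0, 0.0, 1.0]]
```

View pics/top0.png

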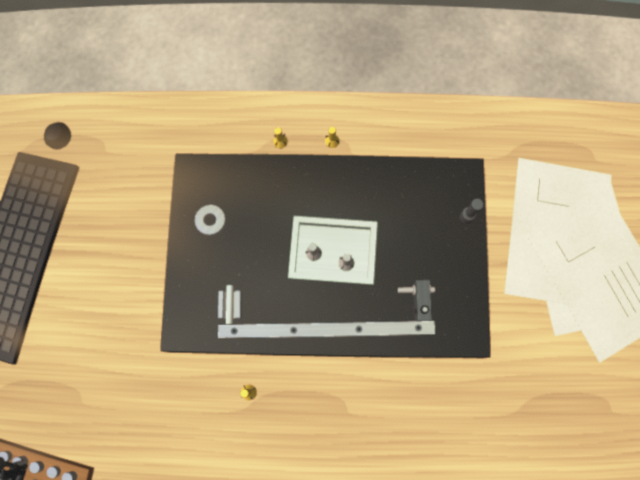

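View pics/side0.png

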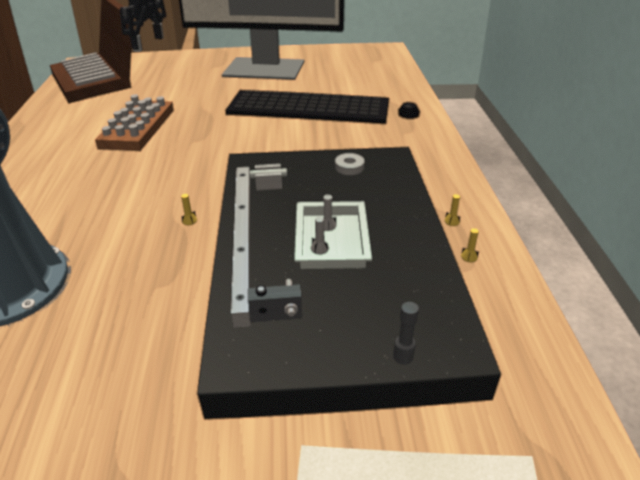

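Top view: +x is up and +y is left. The tray is at about (333,250), with cutters at (313,252) and (346,262). The fence runs from (218,331) to (435,327), with the stop and spindle at its right (-y) end (423,300) and the V-block at (229,304). The ring is at (210,220) and the plug gauge at (470,212). The yellow look-alikes at (279,138), (331,137) and (247,392) stand off the plate and will be left alone. The pale tray is the only tray, and the two grey cutters are in it.

```bash
cat >> h.py <<'E'
def blob(im,x0,y0,x1,y1,thr=110):
    g=cv2.cvtColor(im,cv2.COLOR_RGB2GRAY); m=np.zeros_like(g); m[y0:y1,x0:x1]=(g[y0:y1,x0:x1]>thr)*255
    c=max(cv2.findContours(m,cv2.RETR_EXTERNAL,cv2.CHAIN_APPROX_NONE)[0],key=cv2.contourArea)
    return c.reshape(-1,2)
def rect(p):
    (c,s,a)=cv2.minAreaRect((p[:,:2]*1000).astype(np.float32)); return np.round(c,1),np.round(s,1),round(a,2)
def tray(im,box=(255,195,395,305)):
    return rect(ray("top",blob(im,*box),0.085))
def go(target,yaw,o=None):
    """shift in cm in tool axes and yaw turn (units 6deg) to have tool y at angle yaw (rad) from world +y"""
    from scipy.spatial.transform import Rotation as R
    o=o or ctrl.get_obs(); q=o["eef_rot"]; r=R.from_quat([q[1],q[2],q[3],q[0]])
    d=r.inv().apply(np.array(target)-o["eef_pos"])*100
    t=R.from_euler('z',yaw)*R.from_matrix(np.array([[-1,0,0],[0,1,0],[0,0,-1.]]))
    return np.round(d,2),np.round(np.degrees((r.inv()*t).as_rotvec())/6,2)
E
python3 - <<'E'
from h import *
im=cv2.imread("pics/top0.png")[:,:,::-1]
print("tray",tray(im))
print("fence",rect(ray("top",blob(im,210,319,442,342,100),0.09)))
f=ray("top",blob(im,210,319,442,342,100),0.09)
print(f.min(0),f.max(0))
pts=dict(spindle_tip=((398,290),.083),stop_c=((424,300),.1),vb=((229,304),.09),ring=((210,220),.078),plugtop=((477,204),.155),ca=((313,246),.125),cb=((347,259),.125))
for k,(u,z) in pts.items(): print(k,np.round(ray("top",u,z)[0],3))
yaw=0
print(go([.6,.0,.2],0))
crop=cv2.resize(im[180:350,200:500,::-1],None,fx=2.6,fy=2.6,interpolation=cv2.INTER_CUBIC); cv2.imwrite("pics/crop0.png",crop)
E
```

```text
tray (array([587.2,   4.9]), array([163.4, 123.8]), 86.88)
fence (array([437.7,  15.1]), array([ 35.1, 401.6]), 1.54)
[ 0.4148512  -0.18532021  0.09      ] [0.45743741 0.21599917 0.09      ]
spindle_tip [ 0.512 -0.119  0.083]
stop_c [ 0.491 -0.165  0.1  ]
vb [0.478 0.196 0.09 ]
ring [0.642 0.244 0.078]
plugtop [ 0.661 -0.256  0.155]
ca [0.584 0.04  0.125]
cb [ 0.561 -0.022  0.125]
(array([-56.  , -35.87,   2.55]), array([-0.01, -0.01, -3.51]))
```

View pics/crop0.png

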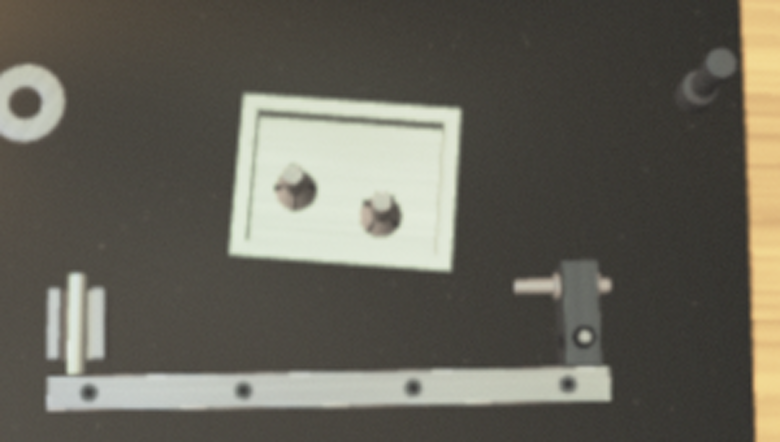

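The enlarged crop confirms it: pale tray with two grey cutters, stop and spindle at right (-y). By the numbers, the fence's yaw is about +0.027 and its datum face is near x=0.453. The tray's centre is near (0.587, 0.005) with yaw about -0.054, and the spindle tip is at y≈-0.119. The sizes agree with those given, so I'm moving.

Run:
```python
from h import *
print(go([.685,.005,.14],.027))
im=cv2.imread("pics/top0.png")[:,:,::-1]
f=ray("top",blob(im,210,319,442,342,100),0.09)
far=[]
for y in np.arange(-.15,.19,.01):
    s=f[abs(f[:,1]-y)<.006]; far.append((y,s[:,0].max()))
far=np.array(far); print(np.polyfit(far[:,0],far[:,1],1))
```

```text
(array([-63.76, -32.34,   8.55]), array([-0.01, -0.01, -3.77]))
[-0.03738961  0.44911161]
```

>>> send_rows --dr '[[0,0,-1],[0,0,-2],[0,0,-3],[0,0,-3.8],[0,0,-3.8],[0,0,-3.8],[0,0,-3.8],[0,0,-3.8]]' --xyz '[[-64,-32.4,2],[-64,-32.4,2],[-64,-32.4,2],[-64,-32.4,2],[-64,-32.4,2],[-64,-32.4,2],[-64,-32.4,2],[-64,-32.4,2]]' --jaw '[50,50,50,50,50,50,50,50]'

```text
time_s: 1.1
eef_pos: [0.5426, 0.1638, 0.2117]
eef_rot: [-0.0, -0.015, 1.0, 0.0]
wrist_force: [1.4, 0.5, 0.3]
opening: 0.499
grasp_force: 0.0
```

Run:
```python
from h import *
o=ctrl.get_obs();print(o["time_s"],o["eef_pos"],o["opening"],ctrl.tip_extent)
print(go([.685,.005,.105],.03))
```

```text
1.1 [0.54256266 0.16384875 0.21172203] 0.4994319310581629 0.019
(array([-13.77, -16.31,  10.66]), array([ 0., -0., -0.]))
```

>>> send_rows --dr '[[0,0,0],[0,0,0],[0,0,0],[0,0,0],[0,0,0],[0,0,0],[0,0,0],[0,0,0]]' --xyz '[[-13.8,-16.3,0],[-13.8,-16.3,0],[-13.8,-16.3,0],[-13.8,-16.3,3],[-13.8,-16.3,6],[-13.8,-16.3,8.5],[-13.8,-16.3,10.5],[-13.8,-16.3,10.5]]' --jaw '[50,50,50,50,50,50,50,50]'

```text
time_s: 2.1
eef_pos: [0.6829, 0.0071, 0.1047]
eef_rot: [-0.002, -0.015, 1.0, 0.0]
wrist_force: [0.7, 0.1, 0.2]
opening: 0.498
grasp_force: 0.0
```

Run:
```python
from h import *
im=snap("side","side1")
o=ctrl.get_obs();print(o["time_s"],o["eef_pos"],o["wrist_force"])
print(go([.685,.005,.085],.03))
cv2.imwrite("pics/side1c.png",cv2.resize(im[150:330,230:470,::-1],None,fx=3,fy=3))
```

```text
2.15 [0.68412103 0.00702041 0.10649252] [ 0.77073024 -0.89666142  1.43423409]
(array([-0.08, -0.21,  2.15]), array([ 0.  , -0.01,  0.  ]))
```

View pics/side1c.png

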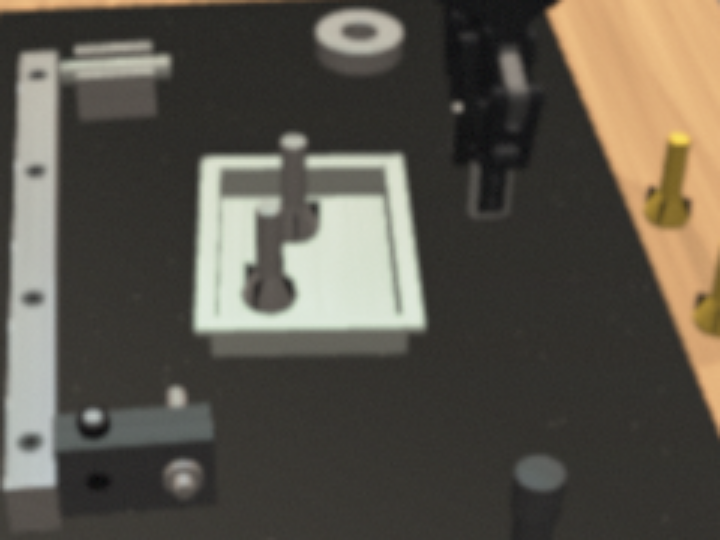

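The gripper hangs beyond the far lip (crop ~(490,190)), clear of the tray, whose far lip is at crop x≈410. I'll go down and feel for the granite.

>>> send_rows --dr '[[0,0,0],[0,0,0],[0,0,0],[0,0,0],[0,0,0],[0,0,0],[0,0,0],[0,0,0]]' --xyz '[[0,-0.2,1],[0,-0.2,1.8],[0,-0.2,2.2],[0,-0.2,2.4],[0,-0.2,2.5],[0,-0.2,2.6],[0,-0.2,2.6],[0,-0.2,2.6]]' --jaw '[50,50,50,50,50,50,50,50]'

```text
time_s: 3.15
eef_pos: [0.6847, 0.0048, 0.0812]
eef_rot: [0.0, -0.015, 1.0, -0.0]
wrist_force: [-0.1, 1.1, -0.2]
opening: 0.499
grasp_force: 0.0
```

>>> send_rows --dr '[[0,0,0],[0,0,0],[0,0,0],[0,0,0],[0,0,0],[0,0,0],[0,0,0],[0,0,0]]' --xyz '[[0.8,0,0],[1.5,0,0],[2,0,0],[2.5,0,0],[3,0,0],[3.5,0,0],[4,0,0],[4.5,0,0]]' --jaw '[50,50,50,50,50,50,50,50]'

```text
time_s: 4.15
eef_pos: [0.6393, 0.0034, 0.0811]
eef_rot: [-0.0, -0.015, 1.0, -0.0]
wrist_force: [0.3, 0.5, -0.5]
opening: 0.496
grasp_force: 0.0
```

Run:
```python
from h import *
im=snap("top","top1")
o=ctrl.get_obs();print(o["time_s"],o["eef_pos"],o["wrist_force"])
cv2.imwrite("pics/top1c.png",cv2.resize(im[180:350,200:450,::-1],None,fx=3,fy=3))
```

```text
4.2 [0.63870395 0.00349273 0.08093409] [-0.60535862  0.7435852   0.0977466 ]
```

View pics/top1c.png

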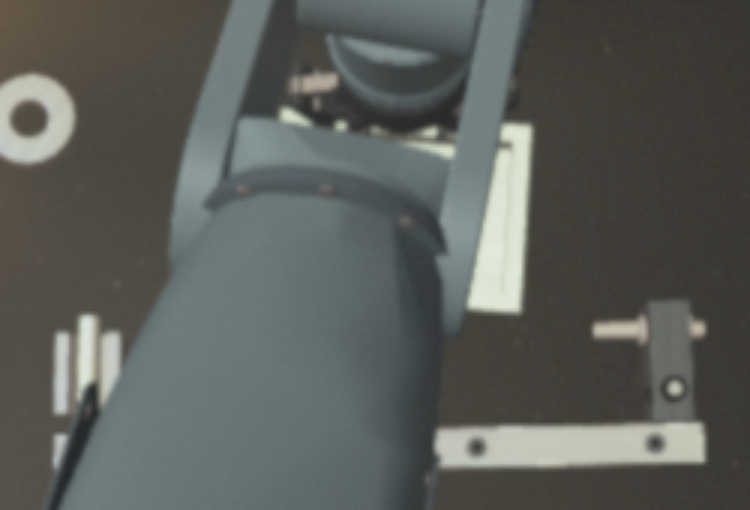

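The top view shows the arm over the tray. Its far -y corner at crop (533,125) has not visibly moved, so I'll check from the side.

Run:
```python
from h import *
im=snap("side","side2")
o=ctrl.get_obs();print(o["time_s"],o["eef_pos"],o["wrist_force"])
print(ray("top",[[377.7,221.7]],.085), ray("top",[[377,221]],.085))
cv2.imwrite("pics/side2c.png",cv2.resize(im[150:330,230:470,::-1],None,fx=3,fy=3))
```

```text
4.25 [0.63903415 0.00350758 0.08097579] [-0.32722013  0.43039282  0.45061537]
[[ 0.6424583  -0.08046208  0.085     ]] [[ 0.64381591 -0.07911625  0.085     ]]
```

View pics/side2c.png

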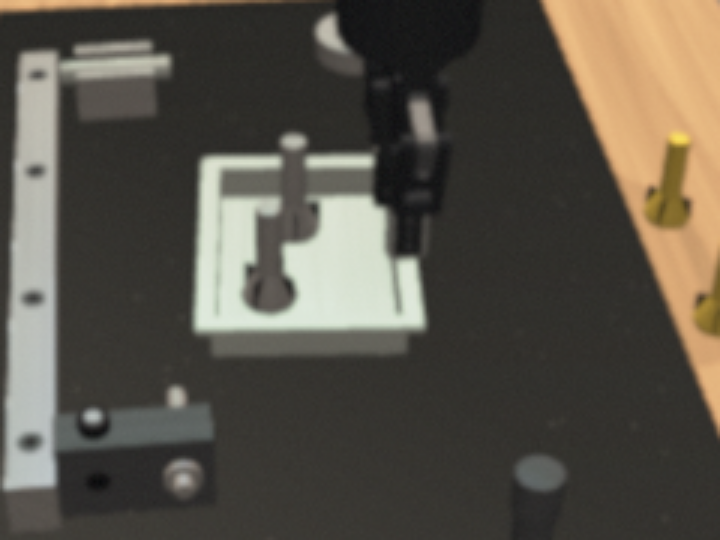

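Run:
```python
from h import *
for z in (.06,.07,.08,.09,.1): print(z,np.round(ray("side",[[230+405/3,150+255/3],[230+490/3,150+215/3]],z),4).tolist())
print(go([.69,.005,.081],.03))
```

```text
0.06 [[0.6449, 0.0136, 0.06], [0.7008, 0.0487, 0.06]]
0.07 [[0.6427, 0.0007, 0.07], [0.6976, 0.0352, 0.07]]
0.08 [[0.6405, -0.0122, 0.08], [0.6945, 0.0217, 0.08]]
0.09 [[0.6384, -0.025, 0.09], [0.6913, 0.0082, 0.09]]
0.1 [[0.6362, -0.0379, 0.1], [0.6882, -0.0053, 0.1]]
(array([-5.1, -0. , -0. ]), array([ 0., -0.,  0.]))
```

The side view shows the fingertips passing above the far lip at crop (405,255), so they sit higher than I assumed. I'll back off and feel for the granite lower down.

>>> send_rows --dr '[[0,0,0],[0,0,0],[0,0,0],[0,0,0],[0,0,0],[0,0,0],[0,0,0],[0,0,0]]' --xyz '[[-3,0,-0.3],[-5.1,0,-0.3],[-5.1,0,0.4],[-5.1,0,0.6],[-5.1,0,0.7],[-5.1,0,0.8],[-5.1,0,0.9],[-5.1,0,1.0]]' --jaw '[50,50,50,50,50,50,50,50]'

```text
time_s: 5.25
eef_pos: [0.6906, 0.005, 0.0712]
eef_rot: [0.0, -0.015, 1.0, -0.0]
wrist_force: [-1.0, -0.5, 0.4]
opening: 0.5
grasp_force: 0.0
```

>>> send_rows --dr '[[0,0,0],[0,0,0],[0,0,0],[0,0,0],[0,0,0],[0,0,0],[0,0,0],[0,0,0]]' --xyz '[[0,0,0.1],[0,0,0.2],[0,0,0.3],[0,0,0.4],[0,0,0.4],[0,0,0.4],[0,0,0.4],[0,0,0.4]]' --jaw '[50,50,50,50,50,50,50,50]'

```text
time_s: 6.25
eef_pos: [0.6906, 0.005, 0.0671]
eef_rot: [0.0, -0.015, 1.0, -0.0]
wrist_force: [0.5, 1.1, -0.5]
opening: 0.498
grasp_force: 0.0
```

Run:
```python
from h import *
im=snap("side","side3")
o=ctrl.get_obs();print(o["time_s"],o["eef_pos"],o["wrist_force"])
cv2.imwrite("pics/side3c.png",cv2.resize(im[150:300,280:440,::-1],None,fx=4,fy=4))
```

```text
6.3 [0.69063844 0.00496212 0.06712986] [ 0.02642997  0.02753567 -0.1816666 ]
```

View pics/side3c.png

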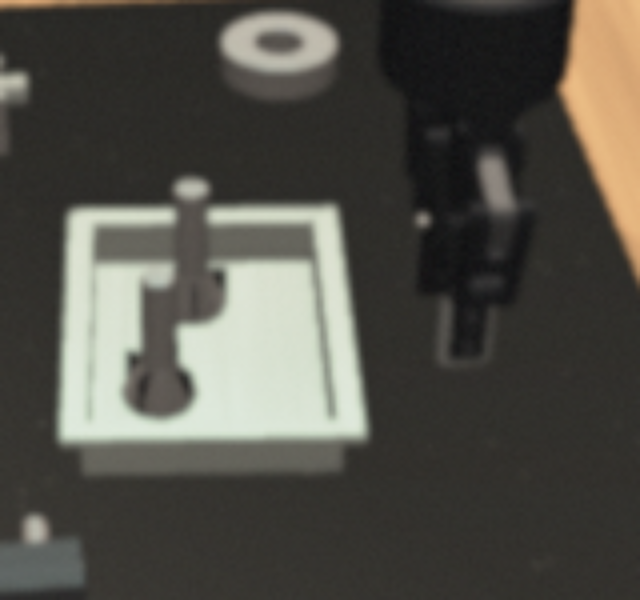

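The crop shows the fingertips at (465,362), still short of the granite, and no force is felt. Going on down.

>>> send_rows --dr '[[0,0,0],[0,0,0],[0,0,0],[0,0,0],[0,0,0],[0,0,0],[0,0,0],[0,0,0]]' --xyz '[[0,0,0.1],[0,0,0.2],[0,0,0.3],[0,0,0.4],[0,0,0.4],[0,0,0.4],[0,0,0.4],[0,0,0.4]]' --jaw '[50,50,50,50,50,50,50,50]'

```text
time_s: 7.3
eef_pos: [0.6906, 0.005, 0.0631]
eef_rot: [0.0, -0.015, 1.0, -0.0]
wrist_force: [0.2, 0.9, 0.5]
opening: 0.498
grasp_force: 0.0
```

Run:
```python
from h import *
o=ctrl.get_obs();print(o["time_s"],o["eef_pos"],o["wrist_force"])
for z in (.06,.07,.075,.08,.09): print(z,np.round(ray("side",[[396.25,240.5]],z),4).tolist())
```

```text
7.3 [0.69059208 0.00498079 0.06309227] [0.15230372 0.8645067  0.53016856]
0.06 [[0.6962, -0.0058, 0.06]]
0.07 [[0.6932, -0.0183, 0.07]]
0.075 [[0.6916, -0.0246, 0.075]]
0.08 [[0.6901, -0.0309, 0.08]]
0.09 [[0.6871, -0.0434, 0.09]]
```

>>> send_rows --dr '[[0,0,0],[0,0,0],[0,0,0],[0,0,0],[0,0,0],[0,0,0],[0,0,0],[0,0,0]]' --xyz '[[0,0,0.1],[0,0,0.2],[0.5,0,0.2],[1.0,0,0.2],[1.5,0,0.2],[2.0,0,0.2],[2.0,0,0.2],[2.0,0,0.2]]' --jaw '[50,50,50,50,50,50,50,50]'

```text
time_s: 8.3
eef_pos: [0.6707, 0.0044, 0.0612]
eef_rot: [0.0, -0.015, 1.0, -0.0]
wrist_force: [0.7, 0.9, 0.3]
opening: 0.502
grasp_force: 0.0
```

Dragging by 20 mm to see whether it bites.

>>> send_rows --dr '[[0,0,0],[0,0,0],[0,0,0],[0,0,0],[0,0,0],[0,0,0],[0,0,0],[0,0,0]]' --xyz '[[0.3,0,0],[0.6,0,0],[0.9,0,0],[1.2,0,0],[1.5,0,0],[1.8,0,0],[2.1,0,0],[2.4,0,0]]' --jaw '[50,50,50,50,50,50,50,50]'

```text
time_s: 9.3
eef_pos: [0.6466, 0.0037, 0.0611]
eef_rot: [0.0, -0.015, 1.0, 0.0]
wrist_force: [5.1, 1.0, -2.7]
opening: 0.495
grasp_force: 2.3
```

It bites: +5 N along x. Carrying on with the drag.

>>> send_rows --dr '[[0,0,0],[0,0,0],[0,0,0],[0,0,0],[0,0,0],[0,0,0],[0,0,0],[0,0,0]]' --xyz '[[0.4,0,0],[0.9,0,0],[1.4,0,0],[1.9,0,0],[2.4,0,0],[2.9,0,0],[3.4,0,0],[3.8,0,0]]' --jaw '[50,50,50,50,50,50,50,50]'

```text
time_s: 10.3
eef_pos: [0.6084, 0.0024, 0.0611]
eef_rot: [0.0, -0.015, 1.0, -0.0]
wrist_force: [4.0, 0.1, -2.2]
opening: 0.503
grasp_force: 2.4
```

Run:
```python
from h import *
im=snap("side","side4")
o=ctrl.get_obs();print(o["time_s"],o["eef_pos"],o["wrist_force"],o["torque"])
cv2.imwrite("pics/side4c.png",cv2.resize(im[150:310,220:420,::-1],None,fx=3.5,fy=3.5,interpolation=cv2.INTER_CUBIC))
```

```text
10.35 [0.60791927 0.00240847 0.06112312] [ 3.46458949 -0.82017305 -0.63353387] [-0.01431621 -0.4676603   0.02854411]
```

View pics/side4c.png

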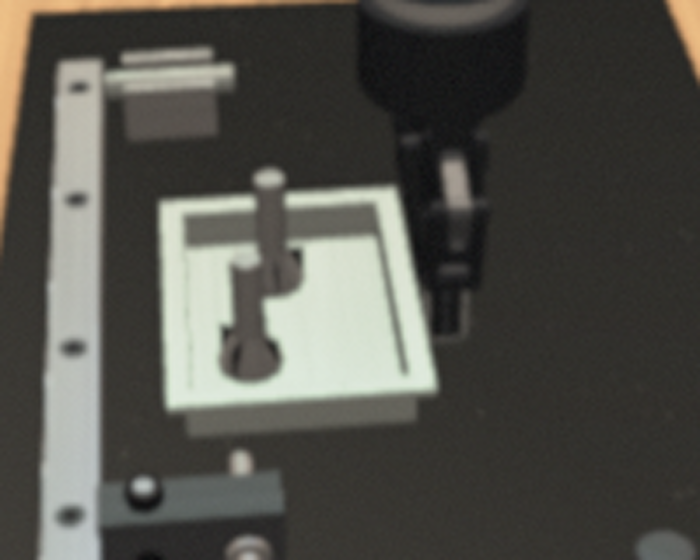

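The tray is sliding, its cutters are upright, and the fingers sit behind the far lip (430,310). Next I'll get the tray and fence angle from this same picture.

```bash
cat > m.py <<'E'
from h import *
U=lambda p:np.array(p)/3.5+[220,150]
def ln(a,b,z):
    p=ray("side",U([a,b]),z); d=p[0]-p[1]; return np.round(p[:,:2],4).tolist(), round(float(np.arctan2(-d[0],d[1])),4)
E
python3 - <<'E'
from m import *
print("tray near",ln((160,203),(168,410),.085)); print("tray far",ln((397,188),(437,391),.085)); print("fence far edge",ln((104,65),(99,470),.09))
E
```

```text
tray near ([[0.4742, 0.0729], [0.4798, -0.088]], 0.0343)
tray far ([[0.5953, 0.077], [0.5991, -0.084]], 0.0241)
fence far edge ([[0.4413, 0.2049], [0.4514, -0.1303]], 0.0301)
```

>>> send_rows --dr '[[0,0,0],[0,0,0],[0,0,0],[0,0,0],[0,0,0],[0,0,0],[0,0,0],[0,0,0]]' --xyz '[[0.4,0,0],[0.8,0,0],[1.2,0,0],[1.6,0,0],[1.9,0,0],[2.2,0,0],[2.4,0,0],[2.5,0,0]]' --jaw '[50,50,50,50,50,50,50,50]'

```text
time_s: 11.35
eef_pos: [0.5836, 0.0018, 0.0611]
eef_rot: [0.0, -0.015, 1.0, 0.0]
wrist_force: [5.5, 0.9, -1.3]
opening: 0.5
grasp_force: 2.5
```

Run:
```python
from m import *
im=snap("side","side5")
o=ctrl.get_obs();print(o["time_s"],o["eef_pos"],o["wrist_force"])
cv2.imwrite("pics/side5c.png",cv2.resize(im[150:310,220:420,::-1],None,fx=3.5,fy=3.5,interpolation=cv2.INTER_CUBIC))
g=cv2.cvtColor(im,cv2.COLOR_RGB2GRAY)
for r in (215,225,235,245,255): print(r,g[r,230:280].tolist())
```

```text
11.4 [0.58355959 0.00174083 0.06115176] [ 4.44508357  0.67252704 -1.13340582]
215 [51, 50, 51, 60, 110, 160, 182, 184, 182, 181, 183, 186, 187, 187, 185, 184, 185, 174, 134, 83, 79, 135, 198, 219, 222, 221, 219, 201, 153, 111, 100, 99, 99, 101, 101, 100, 101, 101, 101, 100, 99, 99, 100, 100, 100, 100, 100, 96, 88, 80]
225 [52, 53, 56, 87, 135, 168, 181, 183, 181, 182, 184, 186, 186, 185, 185, 185, 187, 171, 128, 79, 78, 140, 201, 222, 221, 221, 220, 201, 171, 186, 213, 218, 219, 220, 222, 221, 219, 216, 214, 199, 179, 176, 184, 189, 192, 191, 187, 168, 136, 102]
235 [55, 53, 61, 108, 160, 185, 187, 183, 183, 183, 184, 186, 186, 185, 184, 186, 185, 169, 124, 75, 77, 141, 202, 222, 223, 221, 220, 210, 184, 192, 216, 221, 220, 222, 223, 222, 220, 218, 218, 207, 162, 106, 80, 80, 81, 83, 82, 77, 75, 90]
245 [54, 54, 63, 110, 161, 184, 186, 186, 185, 183, 183, 183, 182, 184, 184, 187, 189, 176, 128, 78, 77, 142, 205, 225, 224, 224, 224, 211, 178, 178, 214, 223, 223, 222, 223, 223, 211, 170, 102, 62, 72, 77, 77, 79, 81, 82, 82, 80, 77, 82]
255 [53, 59, 93, 145, 177, 187, 187, 188, 190, 189, 190, 190, 190, 189, 187, 187, 190, 176, 128, 78, 80, 145, 208, 226, 226, 227, 226, 219, 193, 187, 215, 225, 224, 224, 223, 223, 212, 171, 122, 96, 82, 58, 56, 79, 88, 90, 89, 89, 89, 88]
```

The fence edge is at about column 248 and the tray's lip at 251, so a gap of about 5 mm remains. The gap is parallel across the rows.

>>> send_rows --dr '[[0,0,0],[0,0,0],[0,0,0],[0,0,0],[0,0,0],[0,0,0],[0,0,0],[0,0,0]]' --xyz '[[0.05,0,0],[0.1,0,0],[0.15,0,0],[0.2,0,0],[0.25,0,0],[0.3,0,0],[0.33,0,0],[0.35,0,0]]' --jaw '[50,50,50,50,50,50,50,50]'

```text
time_s: 12.4
eef_pos: [0.5803, 0.0017, 0.0612]
eef_rot: [0.0, -0.015, 1.0, -0.0]
wrist_force: [6.3, 0.4, -1.3]
opening: 0.497
grasp_force: 2.6
```

>>> send_rows --dr '[[0,0,0],[0,0,0],[0,0,0],[0,0,0],[0,0,0],[0,0,0],[0,0,0],[0,0,0]]' --xyz '[[0.01,0,0],[0.02,0,0],[0.03,0,0],[0.04,0,0],[0.05,0,0],[0.05,0,0],[0.05,0,0],[0.05,0,0]]' --jaw '[50,50,50,50,50,50,50,50]'

```text
time_s: 13.4
eef_pos: [0.5798, 0.0016, 0.0611]
eef_rot: [0.0, -0.015, 1.0, 0.0]
wrist_force: [4.9, 0.5, -2.9]
opening: 0.501
grasp_force: 2.5
```

>>> send_rows --dr '[[0,0,0],[0,0,0],[0,0,0],[0,0,0],[0,0,0],[0,0,0],[0,0,0],[0,0,0]]' --xyz '[[0.01,0,0],[0.02,0,0],[0.03,0,0],[0.04,0,0],[0.05,0,0],[0.05,0,0],[0.05,0,0],[0.05,0,0]]' --jaw '[50,50,50,50,50,50,50,50]'

```text
time_s: 14.4
eef_pos: [0.5793, 0.0016, 0.0611]
eef_rot: [0.0, -0.015, 1.0, -0.0]
wrist_force: [4.4, -0.2, -1.7]
opening: 0.494
grasp_force: 2.5
```

>>> send_rows --dr '[[0,0,0],[0,0,0],[0,0,0],[0,0,0],[0,0,0],[0,0,0],[0,0,0],[0,0,0]]' --xyz '[[0.01,0,0],[0.02,0,0],[0.03,0,0],[0.04,0,0],[0.05,0,0],[0.05,0,0],[0.05,0,0],[0.05,0,0]]' --jaw '[50,50,50,50,50,50,50,50]'

```text
time_s: 15.4
eef_pos: [0.5791, 0.0017, 0.0612]
eef_rot: [0.001, -0.015, 1.0, 0.0]
wrist_force: [5.2, 0.4, -3.1]
opening: 0.5
grasp_force: 3.1
```

>>> send_rows --dr '[[0,0,0],[0,0,0],[0,0,0],[0,0,0],[0,0,0],[0,0,0],[0,0,0],[0,0,0]]' --xyz '[[0.01,0,0],[0.02,0,0],[0.03,0,0],[0.03,0,0],[0.03,0,0],[0.03,0,0],[0.03,0,0],[0.03,0,0]]' --jaw '[50,50,50,50,50,50,50,50]'

```text
time_s: 16.4
eef_pos: [0.579, 0.0018, 0.0612]
eef_rot: [0.001, -0.015, 1.0, 0.0]
wrist_force: [7.6, 0.8, -2.4]
opening: 0.499
grasp_force: 3.5
```

>>> send_rows --dr '[[0,0,0],[0,0,0],[0,0,0],[0,0,0],[0,0,0],[0,0,0],[0,0,0],[0,0,0]]' --xyz '[[0.01,0,0],[0.02,0,0],[0.03,0,0],[0.04,0,0],[0.04,0,0],[0.04,0,0],[0.04,0,0],[0.04,0,0]]' --jaw '[50,50,50,50,50,50,50,50]'

```text
time_s: 17.4
eef_pos: [0.5789, 0.0019, 0.0614]
eef_rot: [0.001, -0.015, 1.0, 0.0]
wrist_force: [7.3, 1.9, -2.8]
opening: 0.499
grasp_force: 3.9
```

Run:
```python
from m import *
im=snap("side","side6")
o=ctrl.get_obs();print(o["time_s"],o["eef_pos"],o["wrist_force"],o["torque"])
g=cv2.cvtColor(im,cv2.COLOR_RGB2GRAY).astype(float)
def edge(r,a,b,t):
    x=np.arange(a,b); s=g[r,a:b]-t; i=np.where(s[:-1]*s[1:]<0)[0]; return [round(a+k+s[k]/(s[k]-s[k+1]),2) for k in i]
for r in range(208,268,6): print(r,edge(r,240,262,130), g[r,244:254].astype(int).tolist())
```

```text
17.45 [0.57893151 0.0018488  0.06138515] [ 9.15170543  1.48993202 -3.14672813] [ 0.28259111 -1.25048812  0.12756252]
208 [np.float64(243.23)] [147, 172, 184, 175, 146, 133, 137, 142, 149, 160]
214 [np.float64(255.78)] [185, 185, 185, 173, 169, 199, 218, 221, 220, 218]
220 [np.float64(255.79)] [182, 184, 184, 172, 166, 199, 220, 222, 221, 220]
226 [] [184, 184, 185, 174, 165, 199, 220, 222, 220, 219]
232 [] [184, 185, 183, 170, 164, 200, 221, 222, 221, 221]
238 [] [184, 186, 184, 170, 165, 201, 222, 223, 222, 222]
244 [] [187, 187, 188, 180, 178, 208, 223, 223, 223, 223]
250 [np.float64(243.5)] [145, 176, 187, 181, 177, 208, 224, 226, 225, 224]
256 [] [187, 188, 189, 181, 176, 210, 225, 226, 226, 227]
262 [] [188, 188, 190, 181, 179, 209, 225, 226, 227, 226]
```

The seam between fence and lip (column ~248) is closed evenly along its length, so the lip is flat on the fence. A little more push, then hold.

>>> send_rows --dr '[[0,0,0],[0,0,0],[0,0,0],[0,0,0],[0,0,0],[0,0,0],[0,0,0],[0,0,0]]' --xyz '[[0.01,0,0],[0.02,0,0],[0.03,0,0],[0.04,0,0],[0.04,0,0],[0.04,0,0],[0.04,0,0],[0.04,0,0]]' --jaw '[50,50,50,50,50,50,50,50]'

```text
time_s: 18.45
eef_pos: [0.5789, 0.0019, 0.0615]
eef_rot: [0.002, -0.015, 1.0, 0.0]
wrist_force: [8.7, 2.7, -4.4]
opening: 0.498
grasp_force: 4.4
```

>>> send_rows --dr '[[0,0,0],[0,0,0],[0,0,0],[0,0,0],[0,0,0],[0,0,0],[0,0,0],[0,0,0]]' --xyz '[[0.01,0,0.02],[0.02,0,0.04],[0.03,0,0.05],[0.03,0,0.05],[0.03,0,0.05],[0.03,0,0.05],[0.03,0,0.05],[0.03,0,0.05]]' --jaw '[50,50,50,50,50,50,50,50]'

```text
time_s: 19.45
eef_pos: [0.5789, 0.0019, 0.0612]
eef_rot: [0.002, -0.015, 1.0, 0.0]
wrist_force: [9.9, 2.5, -3.6]
opening: 0.503
grasp_force: 4.6
```

About 10 N held on the fence. Now I'll release, lift clear and move to the +y side of the tray. There the outer back of the nearly closed finger can push, keeping the gripper body away from cutter_a.

>>> send_rows --dr '[[0,0,0],[0,0,0],[0,0,0],[0,0,0],[0,0,0],[0,0,0],[0,0,0],[0,0,0]]' --xyz '[[-0.2,0,0],[-1,0,0],[-2,0,0],[-2.5,0,-1],[-2.5,0,-4],[-2.5,0,-8],[-2.5,0,-10],[-2.5,0,-10]]' --jaw '[50,50,50,50,50,20,20,20]'

```text
time_s: 20.45
eef_pos: [0.6034, 0.0021, 0.1624]
eef_rot: [0.002, -0.015, 1.0, -0.0]
wrist_force: [0.4, 1.0, -0.8]
opening: 0.201
grasp_force: 0.0
```

Run:
```python
from h import *
o=ctrl.get_obs();print(o["time_s"],o["eef_pos"],o["wrist_force"],o["q"])
print(go([.506,.135,.16],.03))
```

```text
20.45 [0.60343903 0.00209303 0.16241875] [ 0.40771262  0.97207604 -0.7632604 ] [-1.92966634e-01  3.01947219e-01  1.59352408e+00 -7.66765245e-05
  1.24247970e+00 -1.79391735e+00]
(array([ 9.34, 13.58,  0.2 ]), array([-0.01,  0.03,  0.  ]))
```

>>> send_rows --dr '[[0,0,0],[0,0,0],[0,0,0],[0,0,0],[0,0,0],[0,0,0],[0,0,0],[0,0,0]]' --xyz '[[1,5,0],[3,9,0],[6,13.3,0],[9.3,13.3,0],[9.3,13.3,0],[9.3,13.3,2],[9.3,13.3,4],[9.3,13.3,5]]' --jaw '[20,20,20,20,20,20,20,20]'

```text
time_s: 21.45
eef_pos: [0.5047, 0.132, 0.1085]
eef_rot: [-0.001, -0.015, 1.0, -0.0]
wrist_force: [0.9, 0.5, 0.4]
opening: 0.201
grasp_force: 0.0
```

Run:
```python
from h import *
o=ctrl.get_obs();print(o["time_s"],o["eef_pos"],o["wrist_force"])
im=snap("side","side7")
cv2.imwrite("pics/side7c.png",cv2.resize(im[130:310,210:410,::-1],None,fx=3.3,fy=3.3,interpolation=cv2.INTER_CUBIC))
im=snap("top","top7")
cv2.imwrite("pics/top7c.png",cv2.resize(im[200:350,200:450,::-1],None,fx=3,fy=3))
```

```text
21.45 [0.50465812 0.13198694 0.10849645] [0.88376577 0.45317233 0.43503345]
```

View pics/side7c.png

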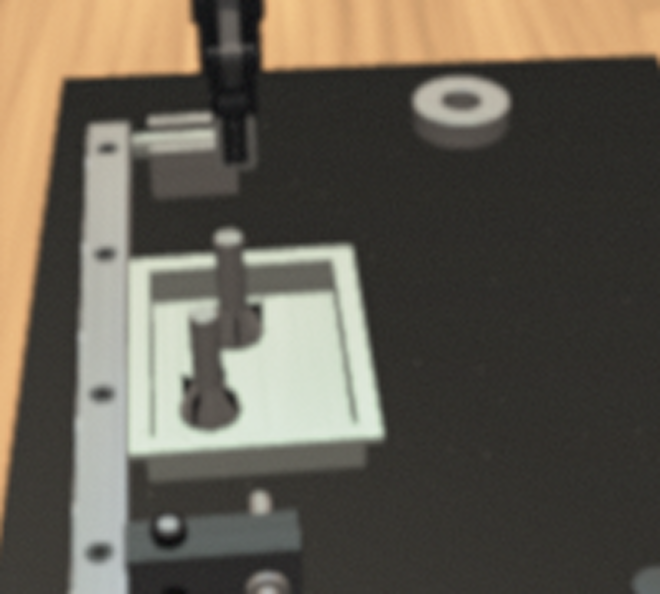

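The tray lies along the fence: near lip on the fence edge, +y lip from (130,260) to (352,245), spindle tip at (260,492), fingertip (235,160) just beyond the +y lip.

Run:
```python
from h import *
U=lambda p:np.array(p)/3.3+[210,130]
print("+y lip",ray("side",U([(130,260),(352,245)]),.085).round(4).tolist())
print("-y lip",ray("side",U([(130,455),(384,438)]),.085).round(4).tolist())
print("spindle top",ray("side",U([(260,490)]),.086).round(4).tolist(), "tip finger", ray("side",U([(235,163)]),.105).round(4).tolist(),ray("side",U([(235,163)]),.115).round(4).tolist())
```

```text
+y lip [[0.4453, 0.0728, 0.085], [0.5652, 0.0776, 0.085]]
-y lip [[0.4511, -0.0876, 0.085], [0.5703, -0.0842, 0.085]]
spindle top [[0.5112, -0.1174, 0.086]] tip finger [[0.5033, 0.1347, 0.105]] [[0.5037, 0.1185, 0.115]]
```

>>> send_rows --dr '[[0,0,0],[0,0,0],[0,0,0],[0,0,0],[0,0,0],[0,0,0],[0,0,0],[0,0,0]]' --xyz '[[0,0,1.5],[0,0,3],[0,0,3.7],[0,0,4.0],[0,0,4.2],[0,0,4.4],[0,0,4.5],[0,0,4.5]]' --jaw '[20,20,20,20,20,20,20,20]'

```text
time_s: 22.55
eef_pos: [0.5053, 0.1325, 0.0656]
eef_rot: [0.0, -0.015, 1.0, -0.0]
wrist_force: [-0.0, 0.3, -0.6]
opening: 0.203
grasp_force: 0.0
```

>>> send_rows --dr '[[0,0,0],[0,0,0],[0,0,0],[0,0,0],[0,0,0],[0,0,0],[0,0,0],[0,0,0]]' --xyz '[[0,0,0.1],[0,-0.4,0.2],[0,-0.9,0.2],[0,-1.4,0.2],[0,-1.9,0.2],[0,-2.4,0.2],[0,-2.9,0.2],[0,-3.4,0.2]]' --jaw '[20,20,20,20,20,20,20,20]'

```text
time_s: 23.55
eef_pos: [0.5063, 0.0988, 0.0636]
eef_rot: [0.0, -0.015, 1.0, 0.001]
wrist_force: [-1.0, 8.3, 0.2]
opening: 0.202
grasp_force: 3.9
```

>>> send_rows --dr '[[0,0,0],[0,0,0],[0,0,0],[0,0,0],[0,0,0],[0,0,0],[0,0,0],[0,0,0]]' --xyz '[[0,-0.2,0],[0,-0.4,0],[0,-0.6,0],[0,-0.8,0],[0,-1.0,0],[0,-1.2,0],[0,-1.4,0],[0,-1.5,0]]' --jaw '[20,20,20,20,20,20,20,20]'

```text
time_s: 24.55
eef_pos: [0.5066, 0.0848, 0.0636]
eef_rot: [0.0, -0.015, 1.0, 0.001]
wrist_force: [-1.0, 6.7, 0.7]
opening: 0.199
grasp_force: 3.8
```

Run:
```python
from h import *
o=ctrl.get_obs();print(o["time_s"],o["eef_pos"],o["wrist_force"],o["torque"])
im=snap("side","side8")
cv2.imwrite("pics/side8c.png",cv2.resize(im[150:310,210:370,::-1],None,fx=3.7,fy=3.7,interpolation=cv2.INTER_CUBIC))
```

```text
24.55 [0.50657414 0.08482529 0.063603  ] [-0.9517654   6.65372361  0.66172484] [ 1.14324468e+00  6.04836143e-04 -1.05475019e-02]
```

View pics/side8c.png

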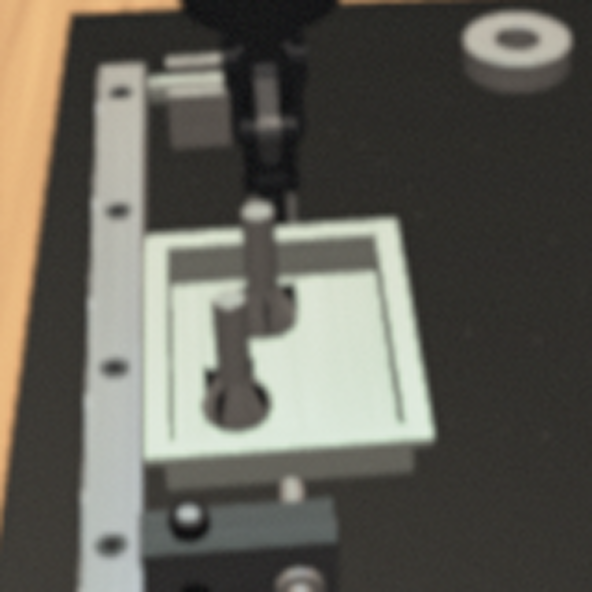

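The tray is still on the fence and the cutters are upright. The -y lip at (290,449) is a short way from the spindle tip at (290,478).

Run:
```python
from h import *
U=lambda p:np.array(p)/3.7+[210,150]
print(ray("side",U([(290,449)]),.085),ray("side",U([(290,478)]),.087),ray("side",U([(145,460),(434,440),(143,236),(397,217)]),.085),ray("side",U([(146,200),(143,500)]),.09))
im=cv2.imread("pics/side8.png",0).astype(float)
for r in range(218,272,6): print(r,im[r,244:256].astype(int).tolist())
```

```text
[[ 0.51093848 -0.10007983  0.085     ]] [[ 0.51059717 -0.12007869  0.087     ]] [[ 0.4512942  -0.1025869   0.085     ]
 [ 0.57057042 -0.09888201  0.085     ]
 [ 0.44453576  0.05743757  0.085     ]
 [ 0.56547565  0.06374216  0.085     ]] [[ 0.4455293   0.08033782  0.09      ]
 [ 0.45197325 -0.13220834  0.09      ]]
218 [182, 184, 184, 176, 175, 202, 218, 220, 220, 217, 201, 156]
224 [183, 184, 185, 176, 176, 205, 219, 219, 220, 219, 200, 149]
230 [183, 184, 183, 174, 174, 204, 220, 221, 219, 219, 207, 180]
236 [183, 184, 182, 175, 174, 205, 221, 221, 220, 221, 207, 174]
242 [183, 184, 184, 176, 176, 205, 220, 222, 222, 221, 207, 175]
248 [139, 172, 185, 180, 177, 207, 223, 223, 223, 224, 216, 192]
254 [187, 186, 187, 180, 176, 208, 224, 225, 224, 225, 217, 188]
260 [187, 187, 187, 181, 177, 209, 225, 226, 226, 226, 218, 190]
266 [187, 186, 186, 179, 177, 209, 225, 227, 227, 227, 225, 208]
```

About 20 mm remains, and the seam is even. Advancing 15 mm.

>>> send_rows --dr '[[0,0,0],[0,0,0],[0,0,0],[0,0,0],[0,0,0],[0,0,0],[0,0,0],[0,0,0]]' --xyz '[[0,-0.2,0],[0,-0.4,0],[0,-0.6,0],[0,-0.8,0],[0,-1.0,0],[0,-1.2,0],[0,-1.4,0],[0,-1.5,0]]' --jaw '[20,20,20,20,20,20,20,20]'

```text
time_s: 25.6
eef_pos: [0.507, 0.0699, 0.0636]
eef_rot: [0.0, -0.015, 1.0, 0.001]
wrist_force: [0.3, 8.1, 0.0]
opening: 0.198
grasp_force: 3.9
```

Run:
```python
from h import *
o=ctrl.get_obs();print(o["time_s"],o["eef_pos"],o["wrist_force"])
im=cv2.cvtColor(snap("side","side9"),cv2.COLOR_RGB2GRAY).astype(int)
for c in (288,289): print(c,im[265:290,c].tolist())
i0=cv2.imread("pics/side8.png",0).astype(int); print(i0[265:290,288].tolist())
for r in (224,242,260,272): print(r,im[r,244:256].tolist())
```

```text
25.6 [0.5070288  0.06988022 0.06358811] [0.26523725 8.09511626 0.03523654]
288 [228, 226, 228, 227, 228, 228, 229, 227, 227, 227, 227, 221, 194, 162, 161, 174, 180, 182, 181, 170, 142, 112, 99, 96, 97]
289 [226, 226, 227, 227, 228, 228, 228, 228, 227, 227, 227, 220, 191, 156, 154, 171, 180, 181, 180, 171, 142, 111, 97, 96, 96]
[227, 226, 225, 226, 223, 209, 166, 119, 100, 100, 98, 98, 100, 120, 155, 176, 182, 182, 179, 170, 142, 111, 99, 96, 95]
224 [182, 184, 184, 178, 176, 203, 219, 220, 221, 219, 201, 152]
242 [184, 184, 185, 178, 175, 205, 222, 223, 221, 221, 208, 174]
260 [187, 187, 189, 180, 175, 210, 225, 225, 225, 226, 219, 191]
272 [189, 189, 188, 179, 177, 211, 225, 228, 228, 227, 226, 207]
```

>>> send_rows --dr '[[0,0,0],[0,0,0],[0,0,0],[0,0,0],[0,0,0],[0,0,0],[0,0,0],[0,0,0]]' --xyz '[[0,-0.02,0],[0,-0.04,0],[0,-0.06,0],[0,-0.08,0],[0,-0.1,0],[0,-0.1,0],[0,-0.1,0],[0,-0.1,0]]' --jaw '[20,20,20,20,20,20,20,20]'

```text
time_s: 26.65
eef_pos: [0.5071, 0.069, 0.0636]
eef_rot: [0.0, -0.015, 1.0, 0.001]
wrist_force: [0.1, 8.6, 0.2]
opening: 0.201
grasp_force: 3.8
```

>>> send_rows --dr '[[0,0,0],[0,0,0],[0,0,0],[0,0,0],[0,0,0],[0,0,0],[0,0,0],[0,0,0]]' --xyz '[[0,-0.01,0],[0,-0.02,0],[0,-0.03,0],[0,-0.04,0],[0,-0.05,0],[0,-0.05,0],[0,-0.05,0],[0,-0.05,0]]' --jaw '[20,20,20,20,20,20,20,20]'

```text
time_s: 27.65
eef_pos: [0.5071, 0.0685, 0.0636]
eef_rot: [0.0, -0.015, 1.0, 0.001]
wrist_force: [-0.3, 8.2, 0.7]
opening: 0.202
grasp_force: 3.9
```

>>> send_rows --dr '[[0,0,0],[0,0,0],[0,0,0],[0,0,0],[0,0,0],[0,0,0],[0,0,0],[0,0,0]]' --xyz '[[0,-0.01,0],[0,-0.02,0],[0,-0.03,0],[0,-0.04,0],[0,-0.05,0],[0,-0.05,0],[0,-0.05,0],[0,-0.05,0]]' --jaw '[20,20,20,20,20,20,20,20]'

```text
time_s: 28.65
eef_pos: [0.5071, 0.068, 0.0636]
eef_rot: [0.0, -0.015, 1.0, 0.001]
wrist_force: [0.2, 7.6, 0.6]
opening: 0.199
grasp_force: 3.9
```

>>> send_rows --dr '[[0,0,0],[0,0,0],[0,0,0],[0,0,0],[0,0,0],[0,0,0],[0,0,0],[0,0,0]]' --xyz '[[0,-0.01,0],[0,-0.02,0],[0,-0.03,0],[0,-0.04,0],[0,-0.05,0],[0,-0.05,0],[0,-0.05,0],[0,-0.05,0]]' --jaw '[20,20,20,20,20,20,20,20]'

```text
time_s: 29.65
eef_pos: [0.5071, 0.0675, 0.0636]
eef_rot: [0.0, -0.015, 1.0, 0.001]
wrist_force: [-0.1, 8.4, 0.3]
opening: 0.199
grasp_force: 3.9
```

>>> send_rows --dr '[[0,0,0],[0,0,0],[0,0,0],[0,0,0],[0,0,0],[0,0,0],[0,0,0],[0,0,0]]' --xyz '[[0,-0.01,0],[0,-0.02,0],[0,-0.03,0],[0,-0.04,0],[0,-0.05,0],[0,-0.06,0],[0,-0.06,0],[0,-0.06,0]]' --jaw '[20,20,20,20,20,20,20,20]'

```text
time_s: 30.65
eef_pos: [0.5071, 0.0669, 0.0636]
eef_rot: [-0.0, -0.015, 1.0, 0.001]
wrist_force: [0.2, 7.5, 1.1]
opening: 0.2
grasp_force: 3.9
```

>>> send_rows --dr '[[0,0,0],[0,0,0],[0,0,0],[0,0,0],[0,0,0],[0,0,0],[0,0,0],[0,0,0]]' --xyz '[[0,-0.01,0],[0,-0.02,0],[0,-0.03,0],[0,-0.04,0],[0,-0.05,0],[0,-0.06,0],[0,-0.06,0],[0,-0.06,0]]' --jaw '[20,20,20,20,20,20,20,20]'

```text
time_s: 31.65
eef_pos: [0.5071, 0.0663, 0.0636]
eef_rot: [0.0, -0.015, 1.0, 0.001]
wrist_force: [0.1, 9.0, 1.0]
opening: 0.202
grasp_force: 3.9
```

Run:
```python
from h import *
o=ctrl.get_obs();print(o["time_s"],o["eef_pos"],o["wrist_force"])
im=cv2.cvtColor(snap("side","side10"),cv2.COLOR_RGB2GRAY).astype(int)
for c in (288,289): print(c,im[270:290,c].tolist())
for r in (224,242,260,272): print(r,im[r,244:256].tolist())
```

```text
31.65 [0.50714043 0.06628844 0.06359975] [0.06302914 8.98937326 1.0271348 ]
288 [228, 228, 228, 228, 227, 226, 227, 226, 222, 206, 188, 183, 180, 180, 172, 144, 112, 97, 97, 97]
289 [227, 228, 227, 228, 227, 227, 227, 227, 220, 204, 185, 180, 181, 181, 171, 142, 112, 97, 97, 95]
224 [183, 184, 184, 178, 176, 204, 218, 220, 220, 219, 203, 162]
242 [183, 184, 186, 178, 175, 205, 222, 222, 222, 221, 208, 174]
260 [188, 187, 188, 180, 179, 208, 225, 225, 226, 226, 218, 190]
272 [187, 188, 188, 180, 176, 211, 227, 227, 228, 228, 225, 208]
```

>>> send_rows --dr '[[0,0,0],[0,0,0],[0,0,0],[0,0,0],[0,0,0],[0,0,0],[0,0,0],[0,0,0]]' --xyz '[[0,-0.01,0],[0,-0.02,0],[0,-0.03,0],[0,-0.04,0],[0,-0.05,0],[0,-0.05,0],[0,-0.05,0],[0,-0.05,0]]' --jaw '[20,20,20,20,20,20,20,20]'

```text
time_s: 32.7
eef_pos: [0.5072, 0.0658, 0.0636]
eef_rot: [0.0, -0.015, 1.0, 0.001]
wrist_force: [-0.3, 6.6, 0.4]
opening: 0.195
grasp_force: 3.9
```

>>> send_rows --dr '[[0,0,0],[0,0,0],[0,0,0],[0,0,0],[0,0,0],[0,0,0],[0,0,0],[0,0,0]]' --xyz '[[0,-0.01,0],[0,-0.02,0],[0,-0.03,0],[0,-0.04,0],[0,-0.05,0],[0,-0.05,0],[0,-0.05,0],[0,-0.05,0]]' --jaw '[20,20,20,20,20,20,20,20]'

```text
time_s: 33.7
eef_pos: [0.5072, 0.0653, 0.0636]
eef_rot: [0.0, -0.015, 1.0, 0.001]
wrist_force: [1.1, 7.5, 0.5]
opening: 0.201
grasp_force: 3.9
```

>>> send_rows --dr '[[0,0,0],[0,0,0],[0,0,0],[0,0,0],[0,0,0],[0,0,0],[0,0,0],[0,0,0]]' --xyz '[[0,-0.01,0],[0,-0.02,0],[0,-0.03,0],[0,-0.04,0],[0,-0.05,0],[0,-0.06,0],[0,-0.06,0],[0,-0.06,0]]' --jaw '[20,20,20,20,20,20,20,20]'

```text
time_s: 34.7
eef_pos: [0.5072, 0.0647, 0.0636]
eef_rot: [0.0, -0.015, 1.0, 0.001]
wrist_force: [-0.4, 8.1, 0.7]
opening: 0.197
grasp_force: 3.9
```

>>> send_rows --dr '[[0,0,0],[0,0,0],[0,0,0],[0,0,0],[0,0,0],[0,0,0],[0,0,0],[0,0,0]]' --xyz '[[0,-0.01,0],[0,-0.02,0],[0,-0.03,0],[0,-0.04,0],[0,-0.05,0],[0,-0.06,0],[0,-0.06,0],[0,-0.06,0]]' --jaw '[20,20,20,20,20,20,20,20]'

```text
time_s: 35.7
eef_pos: [0.5072, 0.0643, 0.0636]
eef_rot: [0.0, -0.015, 1.0, 0.001]
wrist_force: [-0.8, 8.7, 0.8]
opening: 0.201
grasp_force: 4.4
```

Run:
```python
from h import *
o=ctrl.get_obs();print(o["time_s"],o["eef_pos"],o["wrist_force"])
im=cv2.cvtColor(snap("side","side11"),cv2.COLOR_RGB2GRAY).astype(int)
for c in (288,289): print(c,im[270:290,c].tolist())
for r in (224,242,260,272): print(r,im[r,244:256].tolist())
```

```text
35.7 [0.50720818 0.06428498 0.06357787] [-0.81691661  8.65620272  0.75645373]
288 [228, 228, 228, 229, 228, 227, 227, 225, 221, 206, 189, 182, 181, 181, 171, 143, 111, 100, 96, 95]
289 [227, 228, 227, 228, 228, 227, 226, 226, 222, 208, 190, 181, 183, 182, 169, 143, 111, 98, 96, 96]
224 [182, 184, 185, 177, 177, 202, 218, 220, 220, 219, 207, 173]
242 [184, 185, 185, 177, 176, 204, 221, 222, 222, 220, 208, 175]
260 [187, 187, 188, 180, 177, 208, 224, 226, 226, 225, 218, 190]
272 [187, 189, 188, 180, 177, 211, 226, 228, 228, 228, 226, 208]
```

The finger force is starting to rise (3.9 → 4.4), so the lip has met the spindle. Pressing in small steps.

>>> send_rows --dr '[[0,0,0],[0,0,0],[0,0,0],[0,0,0],[0,0,0],[0,0,0],[0,0,0],[0,0,0]]' --xyz '[[0,-0.01,0],[0,-0.02,0],[0,-0.03,0],[0,-0.04,0],[0,-0.04,0],[0,-0.04,0],[0,-0.04,0],[0,-0.04,0]]' --jaw '[20,20,20,20,20,20,20,20]'

```text
time_s: 36.75
eef_pos: [0.5072, 0.0642, 0.0636]
eef_rot: [0.0, -0.015, 1.0, 0.002]
wrist_force: [-0.6, 10.9, 0.7]
opening: 0.2
grasp_force: 5.2
```

>>> send_rows --dr '[[0,0,0],[0,0,0],[0,0,0],[0,0,0],[0,0,0],[0,0,0],[0,0,0],[0,0,0]]' --xyz '[[0,-0.02,0],[0,-0.04,0],[0,-0.06,0],[0,-0.07,0],[0,-0.07,0],[0,-0.07,0],[0,-0.07,0],[0,-0.07,0]]' --jaw '[20,20,20,20,20,20,20,20]'

```text
time_s: 37.75
eef_pos: [0.5072, 0.0642, 0.0636]
eef_rot: [0.0, -0.015, 1.0, 0.002]
wrist_force: [0.7, 14.1, 1.5]
opening: 0.197
grasp_force: 6.5
```

>>> send_rows --dr '[[0,0,0],[0,0,0],[0,0,0],[0,0,0],[0,0,0],[0,0,0],[0,0,0],[0,0,0]]' --xyz '[[0,-0.01,0],[0,-0.03,0],[0,-0.03,0],[0,-0.03,0],[0,-0.03,0],[0,-0.03,0],[0,-0.03,0],[0,-0.03,0]]' --jaw '[20,20,20,20,20,20,20,20]'

```text
time_s: 38.75
eef_pos: [0.5072, 0.0641, 0.0636]
eef_rot: [0.0, -0.015, 1.0, 0.002]
wrist_force: [0.5, 14.5, 1.9]
opening: 0.193
grasp_force: 7.1
```

Run:
```python
from h import *
o=ctrl.get_obs();print(o["time_s"],o["eef_pos"],o["wrist_force"],o["grasp_force"])
```

```text
38.75 [0.50721994 0.06410109 0.06363216] [ 0.45916888 14.52138559  1.87373993] 7.119234502315521
```

Held. Releasing along +y and lifting clear.

>>> send_rows --dr '[[0,0,0],[0,0,0],[0,0,0],[0,0,0],[0,0,0],[0,0,0],[0,0,0],[0,0,0]]' --xyz '[[0,0.2,0],[0,0.8,0],[0,1.8,0],[0,3,0],[0,4,-1],[0,4,-4],[0,4,-8],[0,4,-11]]' --jaw '[20,20,20,20,20,20,20,20]'

```text
time_s: 39.75
eef_pos: [0.5067, 0.1018, 0.176]
eef_rot: [0.001, -0.015, 1.0, -0.0]
wrist_force: [0.8, 0.4, -0.7]
opening: 0.2
grasp_force: 0.0
```

Run:
```python
from h import *
o=ctrl.get_obs();print(o["time_s"],o["eef_pos"],o["wrist_force"])
im=snap("side","side12")
g=cv2.cvtColor(im,cv2.COLOR_RGB2GRAY).astype(int)
for r in (224,230,242,254,260,272): print(r,g[r,244:256].tolist())
print(g[270:290,288].tolist())
cv2.imwrite("pics/side12c.png",cv2.resize(im[130:310,210:410,::-1],None,fx=3.3,fy=3.3,interpolation=cv2.INTER_CUBIC))
```

```text
39.75 [0.5067175  0.10175145 0.17604901] [ 0.76890575  0.37103035 -0.7300738 ]
224 [180, 182, 183, 174, 175, 202, 216, 218, 219, 217, 204, 172]
230 [182, 181, 181, 172, 172, 202, 218, 218, 219, 217, 204, 161]
242 [182, 182, 184, 176, 173, 202, 220, 221, 219, 220, 206, 172]
254 [186, 184, 186, 179, 174, 204, 221, 222, 221, 221, 214, 185]
260 [185, 185, 186, 179, 174, 205, 222, 224, 224, 224, 216, 187]
272 [186, 186, 185, 177, 175, 207, 225, 226, 226, 225, 223, 204]
[227, 226, 227, 227, 227, 225, 225, 225, 219, 204, 187, 179, 180, 179, 168, 141, 113, 97, 95, 95]
```

View pics/side12c.png

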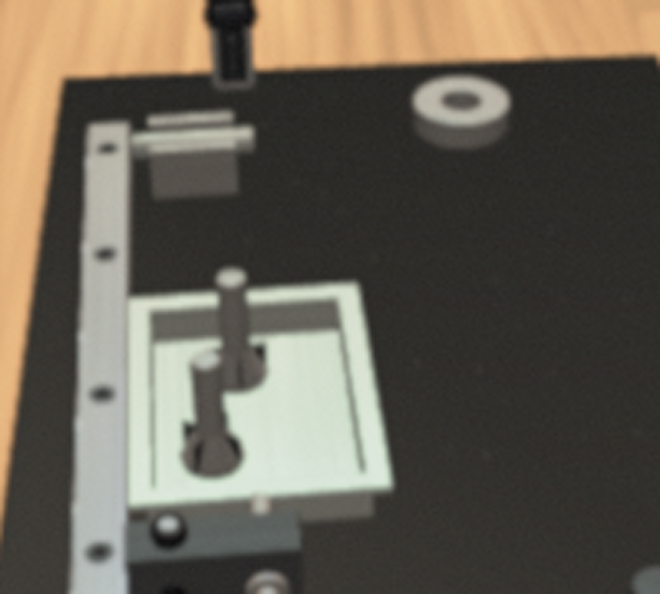

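The tray sits flat along the fence, with an even seam at column ~248 and its -y lip on the spindle at (260,503). The cutters stand, the bystanders are in place and the gripper is clear, so I'm handing in.

```bash
python3 -c "
from bench import ctrl
print(ctrl.hand_in())"
```

```text
the job is handed in; nothing more can be done
None
```

I've handed the job in, with no verdict shown: the tray was pressed on the fence at about 10 N (finger force), then on the spindle at about 14.5 N (some lost to sliding friction); the last picture shows it square and touching both, with the cutters standing.

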